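# Feel for the hidden catch and open the tea tray's waste bin

### The arm

A 6-joint arm with a two-finger parallel gripper is mounted at the origin on the work surface. World frame = base frame: x ahead of the robot, y to its left, z up, the work surface at z = 0. Lengths are in m, angles in rad, forces in N, time in s.
With the tool pointing down it reaches from about 0.425 to 0.95 m from the base axis. Payload 3.5 kg.
Tool frame: the origin (TCP) lies at the very end of the fingers, on their centre line; the grasp point (between the pads) lies 19 mm behind it; x points along the fingers, z is the direction in which the jaws open and shut, and the axes are right-handed (so a half turn about x gives the same grasp; the last joint's range is limited). The gripper opens to 85 mm and grips with 20 to 120 N. Pads are 22 mm wide; open, the fingers measure 114 mm over their backs; the gripper's body (76 mm by 85 mm) begins 54 mm behind the grasp point. The pads swing forward as they close: fully open they stand 13 mm farther back than shut.
Start: joints at [-0.15, 0.286, 1.577, -0, 1.279, -0.15], TCP at [0.675, 0, 0.211] pointing down, gripper open.
Joint ranges: [-2.77, 2.77], [-0.9, 2.22], [0.21, 2.48], [-1.53, 4.67], [0.24, 2.81], [-2.84, 2.84]. Speed limits (rad/s): [2.79, 2.79, 3.14, 3.14, 3.14, 3.14].

### API

Orientations are given as a unit quaternion [x, y, z, w].
In Python, from plant import ctrl, cams gives the robot as it stands.
- The arm moves only by the tool play_rows, never from a script. Its argument "rows" is a list of rows, each a list of 3 entries, a list of its own where there are three numbers: the opening in per cent of the stroke, from 0 (shut) to 100 (fully open), then the shift along the tool's x, y, z in units of 0.3 m (1.0 is 0.3 m), then the turn, a rotation vector about the tool's x, y, z in units of pi/2 rad (1.0 is pi/2 rad). A call has 1 to 10 rows; each row is the pose to reach, as a shift and turn from the pose commanded when the call began, along the tool's axes at that moment; what a row does not reach only later rows make up. A row lasts 1/12 s, in which the tool goes at most 41.7 mm and 7.16 degrees, less where a joint would pass 70% of its speed; a pose out of reach is approached as far as the arm can. A call with a number of a shift or a turn outside -1 to 1 is refused whole. A call with a gripper value outside its range is refused whole. The fingers move at their own pace and stop on an object; "force" is the grip in N (left out, the last holds). Time passes only in rows, so rows that repeat a pose let the fingers close. It gives the time, the measured TCP pose, the force and the opening at its end, in the units of the state.
- ctrl.get_state(): the state, without advancing time (a new reading comes with each control period).
- cams.read_camera(name): name is "scene" or "side" or "wrist"; returns a dict with "color" (384x512x3 uint8, red, green, blue), "fx", "fy", "cx", "cy" (pixels), "view" (4x4, takes a point from world to camera coordinates). Camera axes: x right, y down, z forward; pixel columns grow to the right and rows downward; lengths in m; the calibration is good to about 2 mm. A picture is of the moment at which its call begins. There is no depth.
- ctrl.sign_off(): hands the job in, once; it reports no verdict.
The state is a dict: "time": time; "qpos": joint angles; "dq": joint speeds; "joint_efforts": joint torques, N m; "eef_pos": TCP position; "tcp_rot": TCP orientation; "contact_force": force on the tool from outside, world axes, zero at the start; "wrist_torque": the same for the moment, N m; "opening": opening from 0.0 (shut) to 1.0 (fully open).
Only numpy, scipy, OpenCV 4.12 (cv2) and the standard library are available. Lean on these libraries where they do the work, as an engineer would, in place of code of your own. Each camera call takes 0.05 s, during which the arm holds its last target. There are 200 camera calls.

### The job

Open the tilt-out waste bin in the front of the black tea tray. Its catch is a black pad sunk into the tray's flat top panel and hard to see: starting on the plain panel near either end, feel along the panel with the fingertips until you find it, then press it in until the bin tips out, and take your hand away, leaving the bin standing open. Only touch and press: the tea things stay where they stand.

Things in the scene. Friction and masses are not known exactly. Their poses are not given: they have to be found in the camera images.
- tray: Fixed black plastic tea tray, 180 mm deep (x) by 460 mm wide (y). Origin: centre of its underside, on the ledge; x points from its front (the bin's side, facing away from the robot) to its back, z up: yaw is near pi. Between two raised shoulders (tops at z = 112, inner edges at y = +-125 mm) lies the flat black top panel, surface at z = 100 mm.
- panel_mid (a point): Point on the panel's surface half-way between the shoulders, 60 mm behind the tray's front edge (tray x -30, y 0, z 100 mm; axes as the tray's). The catch pad lies on the line through it along the tray's y, its centre anywhere from y = -50 to +50 mm; the rest of the panel is plain and rigid.
- release (a joint): The catch: a flat matt black pad in a straight-sided recess of the panel, 40 mm along the tray's x by 56 mm along its y, the pad 2 mm below the panel. Value: how far it is pressed in (m), 0 at rest, 0.006 fully in. It yields from about 0.8 N, is fully in at about 3.5 N, frees the bin at about 0.004 and springs back up. Its place is not given.
- bin (a joint): The tilt-out waste bin: the tray's front plate (244 mm wide, 74 mm high, hinged at its foot along the tray's y) with the bin behind it. Value: its angle (rad), 0 shut, 0.6 fully tipped out, away from the robot. The catch holds it shut; let go, a damped spring tips it out to 0.6 within 2 s, the plate's top moving some 45 mm outwards.
- kettle: Aluminium kettle, 76 mm in radius, 196 mm high over its black bail handle, loose on a low black hotplate of 95 mm radius and 30 mm height on the robot's left. Origin at the centre of its underside, z up. To be left alone.
- gaiwan: White porcelain gaiwan bowl on its saucer, 54 mm in radius, rim 66 mm high, loose on the ledge on the robot's left. Origin at the centre of its underside, z up. To be left alone.
- gaiwan_lid: White porcelain lid of the gaiwan, 50 mm in radius, with a small knob whose top is 25 mm above the bowl's rim, lying loose on that rim. Origin at the centre of its flange's underside, at the rim's height, z up. To be left alone.
- cup_a: Small white tea cup, 31 mm in radius at the rim, 40 mm high, loose on the tray's shoulder on its +y side. Origin at the centre of its underside, z up. To be left alone.
- cup_b: Small white tea cup, 31 mm in radius at the rim, 40 mm high, loose on the tray's shoulder on its -y side. Origin at the centre of its underside, z up. To be left alone.
- boat: Wooden incense holder shaped like a boat, 244 mm long (its x), 42 mm wide, 34 mm high, loose on the ledge on the robot's right. Origin at the centre of its underside, z up. To be left alone.
- caddy: Dark green round tea caddy, 37 mm in radius, 107 mm high, loose on the ledge on the robot's right, farther off than the incense holder. Origin at the centre of its underside, z up. To be left alone.

How it is judged:
On the way, in this order (a step that is already met when the one before it is completed fails the run):
1. the fingertips touch the plain panel, the pad not yet pressed ((contact force between the fingers and panel_c0 above 0.3 N or contact force between the fingers and panel_c1 above 0.3 N or contact force between the fingers and panel_c2 above 0.3 N or contact force between the fingers and panel_c3 above 0.3 N) and value of joint release below 0.002 m), for 0.05 s.
2. the fingertips press the catch pad in until it lets the bin go (value of joint release above 0.003 m and contact force between the fingers and release_c0 above 0.5 N), for 0.05 s.
At the end, for the whole second after the job is handed in: The bin stands tipped out by more than 0.5 rad and at rest, the catch pad has sprung back to within 1.5 mm, and every tea thing stands upright (within 0.2 rad) less than 20 mm from where it started (value of joint bin above 0.5 rad and velocity of joint bin between -0.05 and 0.05 rad/s and value of joint release below 0.0015 m and distance of each of kettle, gaiwan, gaiwan_lid, cup_a, cup_b, boat, caddy from where it was at the start of the episode below 0.02 m and angle between each of kettle, gaiwan, gaiwan_lid, cup_a, cup_b, boat, caddy's own z axis and vertical below 0.2 rad); the robot touches nothing.
It fails at once if a tea thing is lifted, carried, shifted by 20 mm or more, or tipped (distance of any of kettle, gaiwan, gaiwan_lid, cup_a, cup_b, boat, caddy from where it was at the start of the episode above 0.02 m or angle between any of kettle, gaiwan, gaiwan_lid, cup_a, cup_b, boat, caddy's own z axis and vertical above 0.35 rad).
It also fails if it takes over 61 s, if anything falls off the work surface, if the arm or the gripper's body presses on something with over 40 N, if the wrist force passes 120 N, or if a joint passes its speed limit or range.

## Working session

There is one attempt and no reset: what is moved stays moved. The work goes in short steps, Python scripts to look and compute and a tool call to move; the robot and the scene stay as the last step left them, time stands still between calls to the robot, and variables do not carry over. Pictures are saved under pics/ and viewed, about 8 in all and at most 12, crops included, and the job is handed in when it is done.

Besides the shell and the picture viewer there is one more tool, called after ">>>" as name([rows], argument=value, ...), one row to a line, values as JSON. play_rows: Moves the arm, as the interface text tells. Shifts and turns lie within -1 to 1; 1 stands for 0.3 m of shift or pi/2 rad of turn. Its arguments: {"type":"object","properties":{"rows":{"type":"array"},"force":{"type":"number"}},"required":["rows"]}

```bash
mkdir -p pics; ls
python3 - <<'E'
from plant import ctrl,cams
import cv2,json
s=ctrl.get_state();print({k:(v if not hasattr(v,'tolist') else v.tolist()) for k,v in s.items()})
for n in("scene","side"):
    c=cams.read_camera(n);cv2.imwrite(f"pics/{n}0.png",c["color"][...,::-1])
    print(n,c["fx"],c["cx"],c["cy"],c["view"])
E
```

```text
pics
{'time': 0.0, 'qpos': [-0.15002858506399372, 0.28720087451649007, 1.5781406000563225, -2.006482685227813e-05, 1.2785761161309424, -0.14998224884733724], 'dq': [0.0013472705648213505, -0.0005326679571869186, -0.0010713513131870149, 0.00231412759521462, -0.0009343350944417801, 0.0010392119500643358], 'joint_efforts': [-0.00017962875517696375, -40.598130226135254, -29.262812733650208, -0.00015422478099935688, 0.005818415520479903, 3.747697405742656e-06], 'eef_pos': [0.6743163715131246, 0.00010839548422579176, 0.20944344772078444], 'tcp_rot': [0.00013045711695664966, 0.7079200765877119, 0.00010179553519645444, 0.7062925298930024], 'contact_force': [-0.5439456401637638, -0.18299943251975184, -0.06188242378332667], 'wrist_torque': [0.0007593646679529231, -0.029542758782522865, -0.03759584520576307], 'opening': 0.9964834610218041}
scene 386.9133214987431 250.85303276410883 188.7969379495009 [[ 0.29536387  0.95535331 -0.00776158 -0.16305721]
 [ 0.77557445 -0.24451032 -0.5819785  -0.37975889]
 [-0.55789287  0.16587574 -0.81316713  1.45575815]
 [ 0.          0.          0.          1.        ]]
side 434.3643340660054 262.6549161543309 190.2987237319938 [[ 0.98776465 -0.15414517 -0.02367003 -0.54366898]
 [-0.09538955 -0.47710197 -0.87365585  0.14444892]
 [ 0.12337681  0.86522424 -0.48596829  1.10040467]
 [ 0.          0.          0.          1.        ]]
```

View pics/scene0.png

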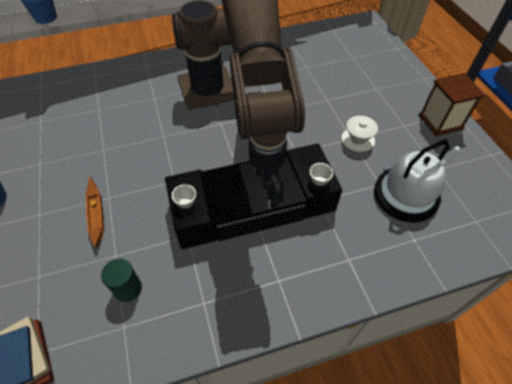

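View pics/side0.png

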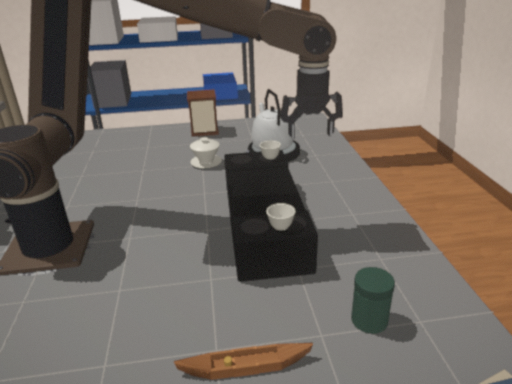

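The scene view shows the tray at about (165–340, 150–245), with cups at (184,196) and (320,174). The gripper hides the middle of the panel. The side view shows the tray at (225–315, 150–280). Next I'll brighten crops of the tray.

Run:
```python
from plant import cams
import cv2,numpy as np
c=cams.read_camera("wrist");np.savez("pics/w.npz",**{k:c[k] for k in("fx","fy","cx","cy","view","color")})
g=lambda i:(255*(i/255.)**0.45).astype(np.uint8)
a=cv2.imread("pics/scene0.png")[135:255,155:350]
b=cv2.imread("pics/side0.png")[140:290,210:330]
w=c["color"][...,::-1]
A=cv2.resize(g(a),None,fx=4,fy=4,interpolation=2);cv2.imwrite("pics/a.png",A)
B=np.hstack([cv2.resize(g(b),(300,375)),cv2.resize(g(w),(500,375))]);cv2.imwrite("pics/b.png",B)
print(c["fx"],c["cx"],c["cy"],c["view"])
```

```text
321.62797385204425 263.21519307577785 191.21430387530822 [[ 0.9999971   0.00100552 -0.00218981 -0.67408199]
 [ 0.00154503 -0.96493893  0.26246994 -0.03485832]
 [-0.00184912 -0.26247256 -0.96493769  0.37915961]
 [ 0.          0.          0.          1.        ]]
```

View pics/a.png

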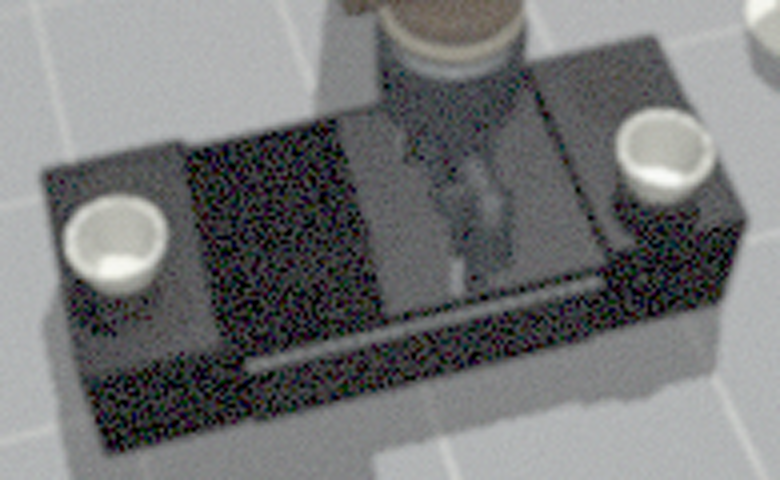

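View pics/b.png

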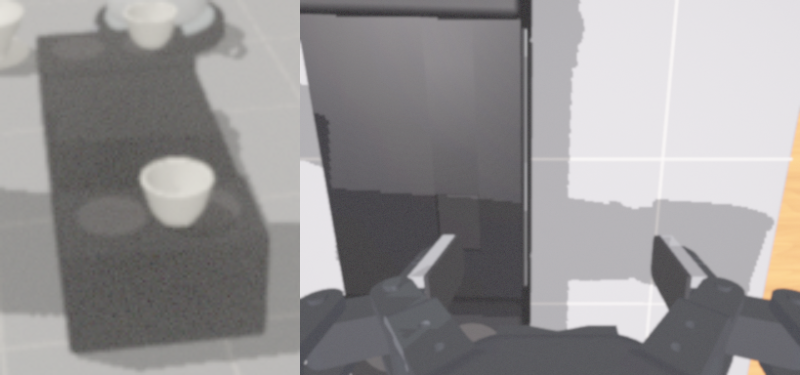

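The scene crop shows the shoulder-top corners at about (43,173), (88,383), (745,222) and (655,37). In the wrist view the panel's front edge is near column 525, and a faint darker rectangle sits at (440–480, 195–250). I'll cast rays to turn these into positions.

```bash
cat > h.py <<'E'
import numpy as np
def ray(px,K,V,z):
    fx,cx,cy=K;R=V[:3,:3];o=-R.T@V[:3,3]
    d=R.T@np.array([(px[0]-cx)/fx,(px[1]-cy)/fx,1]);return (o+d*(z-o[2])/d[2])[:2]
E
python3 - <<'E'
from h import *
from plant import cams
import cv2
c=cams.read_camera("scene");K=(c["fx"],c["cx"],c["cy"]);V=c["view"]
P=[ray((155+(u+.5)/4-.5,135+(v+.5)/4-.5),K,V,.112) for u,v in[(43,173),(88,383),(745,222),(655,37)]]
P=np.array(P);print(P.round(4),"sides",[np.linalg.norm(P[i]-P[i-1]).round(4) for i in range(4)],"ctr",P.mean(0))
d=P[2]-P[1]+P[3]-P[0];print("long axis deg from y",np.degrees(np.arctan2(-d[0],d[1])))
w=np.load("pics/w.npz");K=(w["fx"],w["cx"],w["cy"]);V=w["view"]
f=lambda u,v,z:ray(((u-300)*1.024,v*1.024),K,V,z).round(4)
print("front",f(522,30,.1),f(522,285,.1),"rect",[f(*p,.1) for p in[(438,195),(438,250),(480,250),(480,195)]],"panel end",f(305,15,.1),f(520,18,.1))
g=w["color"].mean(2);out=np.clip(g*5,0,255).astype(np.uint8)[:330,:260]
cv2.imwrite("pics/w2.png",cv2.resize(cv2.GaussianBlur(out,(0,0),.8),None,fx=1.8,fy=1.8))
E
```

```text
[[ 0.4656 -0.2195]
 [ 0.6387 -0.221 ]
 [ 0.649   0.2242]
 [ 0.4766  0.232 ]] sides [np.float64(0.4516), np.float64(0.1731), np.float64(0.4453), np.float64(0.1726)] ctr [0.55745516 0.00393017]
long axis deg from y -1.359423480095296
front [0.6463 0.1212] [ 0.6398 -0.1084] rect [array([ 0.566 , -0.0158]), array([ 0.5606, -0.0707]), array([ 0.6008, -0.0706]), array([ 0.6042, -0.0157])] panel end [0.4758 0.1319] [0.645  0.1298]
```

View pics/w2.png

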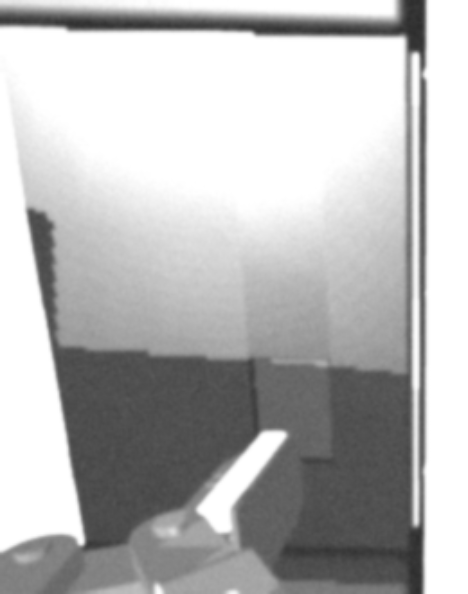

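The rectangle measures 40 × 55 mm at (0.583, −0.043). That matches the pad's size and lies on the panel_mid line: the front edge at x≈0.643 less 60 mm gives 0.583. It's tray y≈+48 mm, so within range. I'll shut the gripper, start over plain panel at the −y end, and feel from there.

>>> play_rows([
  [0, [0, -0.1, -0.1], [0, 0, 0]],
  [0, [0, -0.2, -0.2], [0, 0, 0]],
  [0, [0, -0.32, -0.31], [0, 0, 0]],
  [0, [0.1, -0.32, -0.31], [0, 0, 0]],
  [0, [0.2, -0.32, -0.31], [0, 0, 0]],
  [0, [0.26, -0.32, -0.31], [0, 0, 0]],
  [0, [0.26, -0.32, -0.31], [0, 0, 0]],
  [0, [0.26, -0.32, -0.31], [0, 0, 0]],
  [0, [0.26, -0.32, -0.31], [0, 0, 0]],
  [0, [0.26, -0.32, -0.31], [0, 0, 0]],
], force=20)

```text
time: 1.03
eef_pos: [0.5835, -0.0962, 0.1351]
tcp_rot: [-0.001, 0.706, -0.0, 0.708]
contact_force: [-0.4, -0.2, -0.3]
opening: 0.002
```

>>> play_rows([
  [0, [0.04, 0, 0], [0, 0, 0]],
  [0, [0.08, 0, 0], [0, 0, 0]],
  [0, [0.08, 0, 0], [0, 0, 0]],
  [0, [0.08, 0, 0], [0, 0, 0]],
  [0, [0.08, 0, 0], [0, 0, 0]],
])

```text
time: 1.45
eef_pos: [0.5818, -0.0959, 0.1084]
tcp_rot: [0.0, 0.707, 0.0, 0.707]
contact_force: [-0.4, 0.8, -0.1]
opening: 0.004
```

Run:
```python
from plant import cams
import cv2,numpy as np
c=cams.read_camera("wrist");np.savez("pics/w3.npz",**{k:c[k] for k in("fx","fy","cx","cy","view","color")})
cv2.imwrite("pics/w3.png",np.clip(c["color"].mean(2)*4,0,255).astype(np.uint8))
```

```text
(no output)
```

View pics/w3.png

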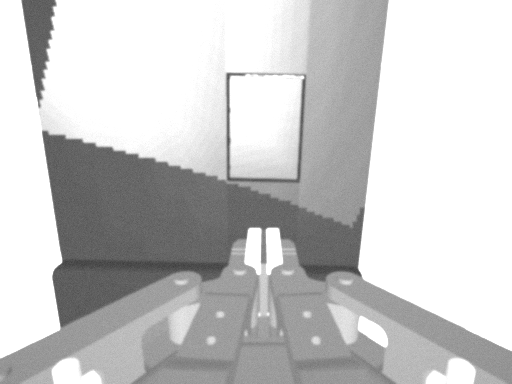

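The close wrist view shows the recess clearly, with corners at (228,73), (304,73), (300,181) and (228,181). The fingertips at (265,230) are over plain panel, and the shoulder edge is at row 262. Now the touch.

Run:
```python
from h import *
w=np.load("pics/w3.npz");K=(w["fx"],w["cx"],w["cy"])
print([ray(p,K,w["view"],.1).round(4) for p in[(228,73),(304,73),(300,181),(228,181),(60,262),(360,265)]])
```

```text
[array([ 0.5641, -0.0145]), array([ 0.6025, -0.0144]), array([ 0.6022, -0.0704]), array([ 0.5626, -0.0705]), array([ 0.4619, -0.1198]), array([ 0.6393, -0.1215])]
```

>>> play_rows([
  [0, [0.01, 0, 0], [0, 0, 0]],
  [0, [0.02, 0, 0], [0, 0, 0]],
  [0, [0.025, 0, 0], [0, 0, 0]],
  [0, [0.03, 0, 0], [0, 0, 0]],
  [0, [0.03, 0, 0], [0, 0, 0]],
  [0, [0.03, 0, 0], [0, 0, 0]],
])

```text
time: 2.0
eef_pos: [0.5819, -0.0959, 0.0996]
tcp_rot: [0.0, 0.707, 0.0, 0.707]
contact_force: [-0.5, 0.9, 0.1]
opening: 0.002
```

>>> play_rows([
  [0, [0.002, 0, 0], [0, 0, 0]],
  [0, [0.002, 0, 0], [0, 0, 0]],
  [0, [0.002, 0, 0], [0, 0, 0]],
])

```text
time: 2.25
eef_pos: [0.5821, -0.096, 0.0993]
tcp_rot: [-0.0, 0.707, -0.0, 0.707]
contact_force: [-0.0, 0.1, -0.5]
opening: 0.0
```

>>> play_rows([
  [0, [0.002, 0, 0], [0, 0, 0]],
  [0, [0.002, 0, 0], [0, 0, 0]],
  [0, [0.002, 0, 0], [0, 0, 0]],
])

```text
time: 2.5
eef_pos: [0.582, -0.0959, 0.0986]
tcp_rot: [-0.0, 0.707, 0.0, 0.707]
contact_force: [-0.1, 0.0, 0.4]
opening: 0.0
```

>>> play_rows([
  [0, [0.002, 0, 0], [0, 0, 0]],
  [0, [0.002, 0, 0], [0, 0, 0]],
  [0, [0.002, 0, 0], [0, 0, 0]],
])

```text
time: 2.75
eef_pos: [0.5819, -0.096, 0.0979]
tcp_rot: [0.0, 0.707, 0.0, 0.707]
contact_force: [0.2, 0.8, -0.7]
opening: 0.0
```

>>> play_rows([
  [0, [0.002, 0, 0], [0, 0, 0]],
  [0, [0.002, 0, 0], [0, 0, 0]],
  [0, [0.002, 0, 0], [0, 0, 0]],
])

```text
time: 3.0
eef_pos: [0.5819, -0.096, 0.0974]
tcp_rot: [0.0, 0.707, 0.0, 0.707]
contact_force: [-0.0, 0.8, -0.2]
opening: 0.0
```

>>> play_rows([
  [0, [0.002, 0, 0], [0, 0, 0]],
  [0, [0.002, 0, 0], [0, 0, 0]],
  [0, [0.002, 0, 0], [0, 0, 0]],
])

```text
time: 3.25
eef_pos: [0.5819, -0.096, 0.0968]
tcp_rot: [0.0, 0.707, 0.0, 0.707]
contact_force: [-0.8, 0.4, -0.4]
opening: -0.0
```

>>> play_rows([
  [0, [0.002, 0, 0], [0, 0, 0]],
  [0, [0.003, 0, 0], [0, 0, 0]],
  [0, [0.003, 0, 0], [0, 0, 0]],
])

```text
time: 3.5
eef_pos: [0.5819, -0.0959, 0.0958]
tcp_rot: [0.0, 0.707, 0.0, 0.707]
contact_force: [0.1, -0.2, 0.7]
opening: -0.0
```

>>> play_rows([
  [0, [0.002, 0, 0], [0, 0, 0]],
  [0, [0.003, 0, 0], [0, 0, 0]],
  [0, [0.003, 0, 0], [0, 0, 0]],
])

```text
time: 3.75
eef_pos: [0.5819, -0.0959, 0.0949]
tcp_rot: [0.0, 0.707, 0.0, 0.707]
contact_force: [0.0, 0.6, 0.7]
opening: 0.002
```

>>> play_rows([
  [0, [0.002, 0, 0], [0, 0, 0]],
  [0, [0.003, 0, 0], [0, 0, 0]],
  [0, [0.003, 0, 0], [0, 0, 0]],
])

```text
time: 4.0
eef_pos: [0.5819, -0.0959, 0.094]
tcp_rot: [0.0, 0.707, 0.0, 0.707]
contact_force: [-0.2, 0.2, 0.2]
opening: -0.001
```

>>> play_rows([
  [0, [0.002, 0, 0], [0, 0, 0]],
  [0, [0.004, 0, 0], [0, 0, 0]],
  [0, [0.004, 0, 0], [0, 0, 0]],
])

```text
time: 4.25
eef_pos: [0.5819, -0.0959, 0.0928]
tcp_rot: [0.0, 0.707, 0.0, 0.707]
contact_force: [-0.1, 1.3, -0.6]
opening: -0.005
```

>>> play_rows([
  [0, [0.002, 0, 0], [0, 0, 0]],
  [0, [0.004, 0, 0], [0, 0, 0]],
  [0, [0.004, 0, 0], [0, 0, 0]],
])

```text
time: 4.5
eef_pos: [0.5819, -0.0959, 0.0915]
tcp_rot: [0.0, 0.707, 0.0, 0.707]
contact_force: [-0.3, 0.3, -0.1]
opening: -0.003
```

Run:
```python
from plant import cams,ctrl
import cv2,numpy as np
for n in ("wrist","side"):
    c=cams.read_camera(n);np.savez(f"pics/4{n}.npz",**{k:c[k] for k in("fx","fy","cx","cy","view","color")})
g=lambda n:np.clip(255*(np.load(f"pics/4{n}.npz")["color"][...,::-1]/255.)**.45,0,255).astype(np.uint8)
s=cv2.resize(g("side")[130:290,205:335],(325,400),interpolation=2)
cv2.imwrite("pics/4.png",np.hstack([s,cv2.resize(g("wrist")[:,100:400],(313,400))]))
print(ctrl.get_state()["contact_force"],ctrl.get_state()["eef_pos"])
```

```text
[-0.66436617 -0.87959575  0.98664011] [ 0.58192963 -0.09596152  0.09164526]
```

View pics/4.png

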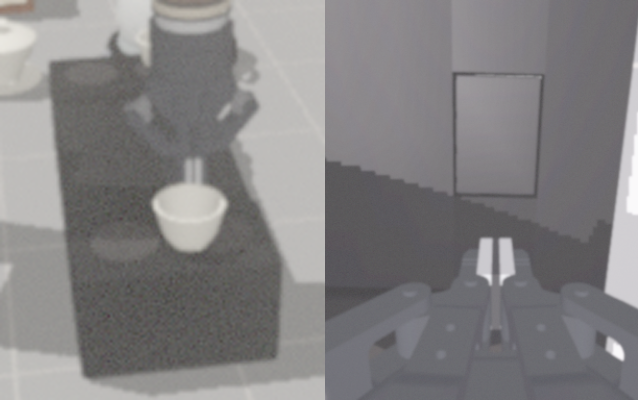

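The fingertips are still above the panel, so the panel is lower than 0.1. I'll triangulate its height from the recess corners across the wrist views.

Run:
```python
from h import *
w3=np.load("pics/w3.npz");w4=np.load("pics/4wrist.npz");w=np.load("pics/w.npz")
sz=lambda P:(round(np.linalg.norm(P[0]-P[3])*1e3,1),round(np.linalg.norm(P[1]-P[2])*1e3,1),round(np.linalg.norm(P[0]-P[1])*1e3,1),round(np.linalg.norm(P[2]-P[3])*1e3,1))
c4=[((u-325)*300/313+100,v*.96) for u,v in[(453,73),(543,74),(537,196),(454,195)]]
c3=[(228,73),(304,73),(300,181),(228,181)]
for z in(.1,.09,.08,.07,.06):
  A=[ray(p,(w3["fx"],w3["cx"],w3["cy"]),w3["view"],z) for p in c3]
  B=[ray(p,(w4["fx"],w4["cx"],w4["cy"]),w4["view"],z) for p in c4]
  c=[ray((250*1,320/1.0*0+v),(w["fx"],w["cx"],w["cy"]),w["view"],z)[1] for v in(18,)]
  print(z,sz(A),np.mean(A,0).round(4),sz(B),np.mean(B,0).round(4),c)
print(w3["view"],w4["view"])
```

```text
0.1 (np.float64(56.1), np.float64(56.0), np.float64(38.4), np.float64(39.6)) [ 0.5828 -0.0425] (np.float64(55.0), np.float64(55.1), np.float64(39.2), np.float64(39.8)) [ 0.5827 -0.0425] [np.float64(0.13015011674135762)]
0.09 (np.float64(59.3), np.float64(59.3), np.float64(40.6), np.float64(41.9)) [ 0.5829 -0.0432] (np.float64(58.5), np.float64(58.6), np.float64(41.7), np.float64(42.3)) [ 0.5827 -0.0433] [np.float64(0.1324748153532161)]
0.08 (np.float64(62.6), np.float64(62.5), np.float64(42.8), np.float64(44.2)) [ 0.5829 -0.044 ] (np.float64(62.1), np.float64(62.2), np.float64(44.3), np.float64(44.9)) [ 0.5827 -0.0441] [np.float64(0.1347995139650745)]
0.07 (np.float64(65.8), np.float64(65.8), np.float64(45.1), np.float64(46.5)) [ 0.583  -0.0447] (np.float64(65.6), np.float64(65.7), np.float64(46.8), np.float64(47.4)) [ 0.5828 -0.045 ] [np.float64(0.1371242125769329)]
0.06 (np.float64(69.1), np.float64(69.0), np.float64(47.3), np.float64(48.8)) [ 0.583  -0.0455] (np.float64(69.2), np.float64(69.2), np.float64(49.3), np.float64(50.0)) [ 0.5828 -0.0458] [np.float64(0.13944891118879138)]
[[ 9.99999051e-01  1.10060112e-03 -8.28107466e-04 -5.81786450e-01]
 [ 1.27939775e-03 -9.64923924e-01  2.62526541e-01 -1.00618669e-01]
 [-5.10123701e-04 -2.62527351e-01 -9.64924417e-01  2.55390141e-01]
 [ 0.00000000e+00  0.00000000e+00  0.00000000e+00  1.00000000e+00]] [[ 9.99999451e-01  9.99878237e-04 -3.11925688e-04 -5.81947329e-01]
 [ 1.04670283e-03 -9.64877890e-01  2.62696712e-01 -9.61626887e-02]
 [-3.83054744e-05 -2.62696894e-01 -9.64878407e-01  2.38827947e-01]
 [ 0.00000000e+00  0.00000000e+00  0.00000000e+00  1.00000000e+00]]
```

Run:
```python
from h import *
w=np.load("pics/4wrist.npz");V=w["view"]
for z in(.0916,.1,.105,.11):
  p=V[:3,:3]@np.array([.5819,-.0959,z])+V[:3,3];print(z,w["fx"]*p[0]/p[2]+w["cx"],w["fx"]*p[1]/p[2]+w["cy"])
g=w["color"].mean(2).round().astype(int);print(g[200:262:3,245:285:3])
```

```text
0.0916 262.89998734605956 229.74985507550304
0.1 262.8797052827083 235.8512712067281
0.105 262.86667315924916 239.7717011413087
0.11 262.85284448935937 243.93175468603425
[[ 25  26  25  27  25  27  40  40  40  40  39  38  39  38]
 [ 26  25  24  26  24  26  27  29  30  29  32  37  38  38]
 [ 25  24  26  25  26  24  26  27  25  24  30  34  34  36]
 [ 24  26  26  25  27  27  24  26  27  27  25  25  26  31]
 [ 25  27  25  27  26  27  27  25  25  27  26  26  25  25]
 [ 28  24  27  26  26  26  26  26  27  26  27  26  25  26]
 [ 25  25  25  24  24  25  25  27  24  26  28  26  24  26]
 [ 26  27  26  26  25  26  27  25  27  27  26  26  25  25]
 [ 25  27  25  25  26  27  26  26  26  26  26  27  26  27]
 [ 27  28  41  44  44  35  28  29  42  42  41  33  27  27]
 [ 26  68 147 148 147  87  33  71 146 147 147  86  27  25]
 [ 27  90 156 157 156  88  34  73 155 157 156 112  26  24]
 [ 26 103 157 156 156  82  35  65 155 157 157 123  28  25]
 [ 36 118 158 156 155  81  34  64 155 157 157 132  38  34]
 [ 43 132 157 156 156  82  34  63 156 157 156 143  46  39]
 [ 46 141 156 157 155  75  34  57 154 158 157 150  51  39]
 [ 56 148 158 157 155  75  33  58 156 156 157 151  63  46]
 [ 59 151 156 157 156  73  33  57 154 156 157 155  73  42]
 [ 72 155 157 157 154  64  33  50 149 156 157 155  87  45]
 [ 83 156 157 157 152  62  34  51 150 156 156 157  97  41]
 [ 96 156 156 156 152  63  31  48 148 157 157 155 120  40]]
```

>>> play_rows([
  [0, [0.002, 0, 0], [0, 0, 0]],
  [0, [0.004, 0, 0], [0, 0, 0]],
  [0, [0.004, 0, 0], [0, 0, 0]],
])

```text
time: 4.85
eef_pos: [0.5819, -0.0959, 0.0904]
tcp_rot: [0.0, 0.707, 0.0, 0.707]
contact_force: [-0.1, -0.1, -0.2]
opening: 0.004
```

No contact yet, and the gripper body is fairly near cup_b here. I'll move to plain panel on the +y side, where the tips will also be visible in the side view.

>>> play_rows([
  [0, [-0.06, 0, 0], [0, 0, 0]],
  [0, [-0.06, 0.14, 0], [0, 0, 0]],
  [0, [-0.06, 0.27, 0], [0, 0, 0]],
  [0, [-0.06, 0.4, 0], [0, 0, 0]],
  [0, [-0.06, 0.52, 0], [0, 0, 0]],
  [0, [-0.03, 0.52, 0], [0, 0, 0]],
  [0, [-0.01, 0.52, 0], [0, 0, 0]],
  [0, [0, 0.52, 0], [0, 0, 0]],
  [0, [0, 0.52, 0], [0, 0, 0]],
])

```text
time: 5.6
eef_pos: [0.5811, 0.059, 0.089]
tcp_rot: [0.0, 0.708, -0.0, 0.706]
contact_force: [0.5, -0.6, -0.2]
opening: -0.006
```

Run:
```python
from plant import cams,ctrl
import cv2,numpy as np
for n in ("wrist","side","scene"):
    c=cams.read_camera(n);np.savez(f"pics/5{n}.npz",**{k:c[k] for k in("fx","fy","cx","cy","view","color")})
g=lambda n:np.clip(255*(np.load(f"pics/5{n}.npz")["color"][...,::-1]/255.)**.45,0,255).astype(np.uint8)
s=cv2.resize(g("side")[130:230,225:325],(400,400),interpolation=2)
t=cv2.resize(g("scene")[130:230,220:320],(400,400),interpolation=2)
cv2.imwrite("pics/5.png",np.hstack([s,t]))
for n in("side","scene"):
    w=np.load(f"pics/5{n}.npz");V=w["view"];q=ctrl.get_state()["eef_pos"];p=V[:3,:3]@q+V[:3,3];print(n,q,w["fx"]*p[0]/p[2]+w["cx"],w["fx"]*p[1]/p[2]+w["cy"])
```

```text
side [0.58224285 0.05868913 0.09059558] 270.1186865174015 183.578366866579
scene [0.58224285 0.05868913 0.09059558] 274.162945971168 190.5153964206445
```

View pics/5.png

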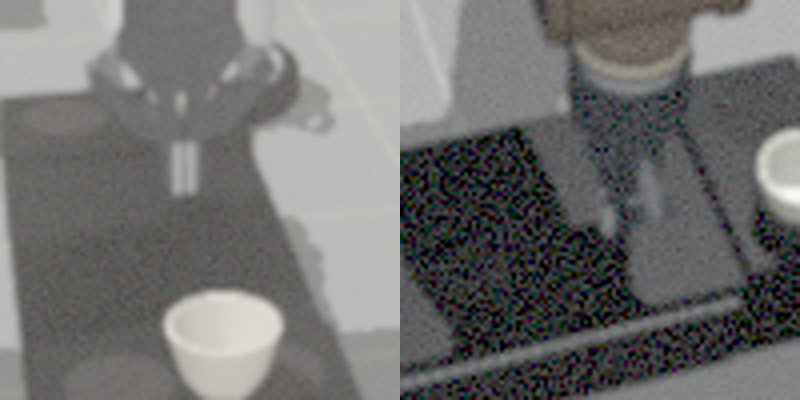

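In the side view the fingertips at (184,195) end about 5 px, roughly 14 mm, above the projected TCP. So the real tips are still some mm over the panel. I'll keep descending in small steps.

>>> play_rows([
  [0, [0.003, 0, 0], [0, 0, 0]],
  [0, [0.006, 0, 0], [0, 0, 0]],
  [0, [0.01, 0, 0], [0, 0, 0]],
  [0, [0.01, 0, 0], [0, 0, 0]],
  [0, [0.01, 0, 0], [0, 0, 0]],
])

```text
time: 6.17
eef_pos: [0.5819, 0.06, 0.0875]
tcp_rot: [0.0, 0.707, -0.0, 0.707]
contact_force: [-0.2, 0.1, -0.8]
opening: 0.002
```

>>> play_rows([
  [0, [0.002, 0, 0], [0, 0, 0]],
  [0, [0.004, 0, 0], [0, 0, 0]],
  [0, [0.004, 0, 0], [0, 0, 0]],
])

```text
time: 6.42
eef_pos: [0.5819, 0.0601, 0.0862]
tcp_rot: [-0.0, 0.707, 0.0, 0.707]
contact_force: [-0.4, 0.4, -0.2]
opening: 0.002
```

>>> play_rows([
  [0, [0.002, 0, 0], [0, 0, 0]],
  [0, [0.004, 0, 0], [0, 0, 0]],
  [0, [0.004, 0, 0], [0, 0, 0]],
])

```text
time: 6.67
eef_pos: [0.5819, 0.0601, 0.085]
tcp_rot: [-0.0, 0.707, 0.0, 0.707]
contact_force: [0.3, 0.2, -0.5]
opening: -0.002
```

>>> play_rows([
  [0, [0.002, 0, 0], [0, 0, 0]],
  [0, [0.004, 0, 0], [0, 0, 0]],
  [0, [0.004, 0, 0], [0, 0, 0]],
])

```text
time: 6.92
eef_pos: [0.5819, 0.06, 0.0838]
tcp_rot: [-0.0, 0.707, 0.0, 0.707]
contact_force: [0.8, -0.9, 0.6]
opening: 0.001
```

>>> play_rows([
  [0, [0.002, 0, 0], [0, 0, 0]],
  [0, [0.004, 0, 0], [0, 0, 0]],
  [0, [0.004, 0, 0], [0, 0, 0]],
])

```text
time: 7.17
eef_pos: [0.5819, 0.06, 0.0826]
tcp_rot: [0.0, 0.707, 0.0, 0.707]
contact_force: [-0.8, 0.1, -0.9]
opening: -0.003
```

>>> play_rows([
  [0, [0.002, 0, 0], [0, 0, 0]],
  [0, [0.004, 0, 0], [0, 0, 0]],
  [0, [0.004, 0, 0], [0, 0, 0]],
])

```text
time: 7.42
eef_pos: [0.5819, 0.06, 0.0814]
tcp_rot: [0.0, 0.707, -0.0, 0.707]
contact_force: [0.4, 0.4, -0.1]
opening: -0.002
```

>>> play_rows([
  [0, [0.002, 0, 0], [0, 0, 0]],
  [0, [0.004, 0, 0], [0, 0, 0]],
  [0, [0.004, 0, 0], [0, 0, 0]],
])

```text
time: 7.67
eef_pos: [0.5819, 0.06, 0.0802]
tcp_rot: [-0.0, 0.707, -0.0, 0.707]
contact_force: [-0.2, 0.1, 0.2]
opening: 0.001
```

>>> play_rows([
  [0, [0.002, 0, 0], [0, 0, 0]],
  [0, [0.004, 0, 0], [0, 0, 0]],
  [0, [0.004, 0, 0], [0, 0, 0]],
])

```text
time: 7.92
eef_pos: [0.5821, 0.06, 0.0796]
tcp_rot: [-0.0, 0.707, 0.0, 0.707]
contact_force: [-0.6, 0.1, 2.1]
opening: -0.003
```

Run:
```python
from plant import cams,ctrl
import cv2,numpy as np
for n in ("wrist","side"):
    c=cams.read_camera(n);np.savez(f"pics/6{n}.npz",**{k:c[k] for k in("fx","fy","cx","cy","view","color")})
g=lambda n:np.clip(255*(np.load(f"pics/6{n}.npz")["color"][...,::-1]/255.)**.4,0,255).astype(np.uint8)
s=cv2.resize(g("side")[150:200,245:295],(400,400),interpolation=2)
t=cv2.resize(g("wrist")[192:384,150:350],(400,384),interpolation=2);t=np.vstack([t,t[:16]*0])
cv2.imwrite("pics/6.png",np.hstack([s,t]))
st=ctrl.get_state();print(st["eef_pos"],st["contact_force"])
```

```text
[0.58210045 0.06003093 0.0795794 ] [-1.55140932  0.43215234  2.88461658]
```

View pics/6.png

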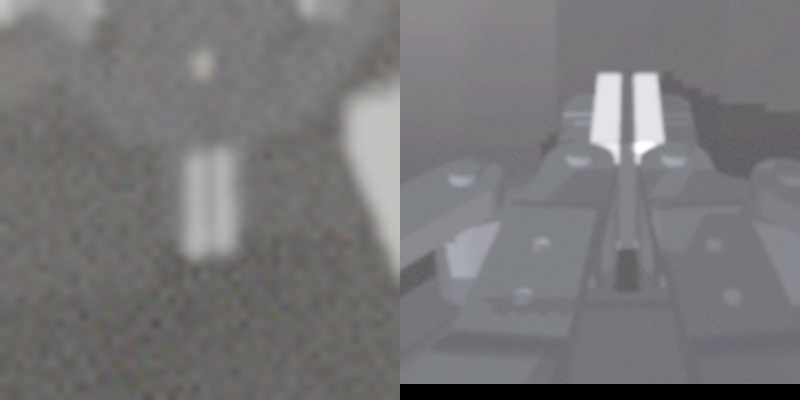

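Contact: the push-back is 2–3 N and the TCP has stopped at z≈0.0796. The picture shows the tips on the panel. Now I'll slide gently toward −y, feeling for the drop.

>>> play_rows([
  [0, [0, -0.03, 0], [0, 0, 0]],
  [0, [0, -0.06, 0], [0, 0, 0]],
  [0, [0, -0.09, 0], [0, 0, 0]],
  [0, [0, -0.12, 0], [0, 0, 0]],
  [0, [0, -0.15, 0], [0, 0, 0]],
  [0, [0, -0.18, 0], [0, 0, 0]],
  [0, [0, -0.18, 0], [0, 0, 0]],
])

```text
time: 8.6
eef_pos: [0.5824, 0.0036, 0.0796]
tcp_rot: [-0.0, 0.707, -0.001, 0.707]
contact_force: [-0.3, -1.6, 4.5]
opening: 0.002
```

>>> play_rows([
  [0, [0, -0.02, 0], [0, 0, 0]],
  [0, [0, -0.04, 0], [0, 0, 0]],
  [0, [0, -0.06, 0], [0, 0, 0]],
  [0, [0, -0.06, 0], [0, 0, 0]],
])

```text
time: 8.93
eef_pos: [0.5823, -0.0128, 0.0796]
tcp_rot: [0.0, 0.707, -0.0, 0.707]
contact_force: [-0.1, 1.8, 4.7]
opening: 0.005
```

>>> play_rows([
  [0, [0, -0.02, 0], [0, 0, 0]],
  [0, [0, -0.04, 0], [0, 0, 0]],
  [0, [0, -0.05, 0], [0, 0, 0]],
  [0, [0, -0.05, 0], [0, 0, 0]],
])

```text
time: 9.27
eef_pos: [0.5811, -0.028, 0.078]
tcp_rot: [-0.0, 0.708, -0.0, 0.706]
contact_force: [0.6, 0.3, -0.7]
opening: -0.004
```

>>> play_rows([
  [0, [0, -0.02, 0], [0, 0, 0]],
  [0, [0, -0.04, 0], [0, 0, 0]],
  [0, [0, -0.05, 0], [0, 0, 0]],
  [0, [0, -0.05, 0], [0, 0, 0]],
])

```text
time: 9.6
eef_pos: [0.5819, -0.0429, 0.0789]
tcp_rot: [0.0, 0.707, -0.0, 0.707]
contact_force: [-0.6, -0.1, -0.1]
opening: 0.003
```

The support drops away between y=−0.013 and −0.028, which agrees with the picture. The tips are now over the pad centre, so I press about 5–6 mm.

>>> play_rows([
  [0, [0.004, 0, 0], [0, 0, 0]],
  [0, [0.008, 0, 0], [0, 0, 0]],
  [0, [0.012, 0, 0], [0, 0, 0]],
  [0, [0.016, 0, 0], [0, 0, 0]],
  [0, [0.02, 0, 0], [0, 0, 0]],
  [0, [0.02, 0, 0], [0, 0, 0]],
  [0, [0.02, 0, 0], [0, 0, 0]],
  [0, [0.02, 0, 0], [0, 0, 0]],
])

```text
time: 10.27
eef_pos: [0.5822, -0.0422, 0.0732]
tcp_rot: [-0.0, 0.707, -0.0, 0.707]
contact_force: [-0.9, -1.1, 3.5]
opening: 0.005
```

>>> play_rows([
  [0, [0.003, 0, 0], [0, 0, 0]],
  [0, [0.003, 0, 0], [0, 0, 0]],
  [0, [0.003, 0, 0], [0, 0, 0]],
  [0, [0.003, 0, 0], [0, 0, 0]],
])

```text
time: 10.6
eef_pos: [0.5822, -0.0421, 0.0723]
tcp_rot: [-0.0, 0.707, -0.0, 0.707]
contact_force: [-0.5, -2.0, 3.1]
opening: 0.003
```

Force is about 3.3 N at roughly 5.5 mm of travel, so the pad is pressed in. I'll lift away and check.

>>> play_rows([
  [0, [-0.05, 0, 0], [0, 0, 0]],
  [0, [-0.15, 0, 0], [0, 0, 0]],
  [0, [-0.25, 0, 0], [0, 0, 0]],
  [0, [-0.35, 0, 0], [0, 0, 0]],
  [0, [-0.45, 0, 0], [0, 0, 0]],
  [0, [-0.5, 0, 0], [0, 0, 0]],
  [0, [-0.5, 0, 0], [0, 0, 0]],
  [0, [-0.5, 0, 0], [0, 0, 0]],
  [0, [-0.5, 0, 0], [0, 0, 0]],
  [0, [-0.5, 0, 0], [0, 0, 0]],
])

```text
time: 11.43
eef_pos: [0.5806, -0.0414, 0.2192]
tcp_rot: [0.001, 0.709, 0.001, 0.705]
contact_force: [0.3, 0.1, 0.1]
opening: -0.0
```

>>> play_rows([
  [0, [0, 0, 0], [0, 0, 0]],
  [0, [0, 0, 0], [0, 0, 0]],
  [0, [0, 0, 0], [0, 0, 0]],
  [0, [0, 0, 0], [0, 0, 0]],
  [0, [0, 0, 0], [0, 0, 0]],
  [0, [0, 0, 0], [0, 0, 0]],
  [0, [0, 0, 0], [0, 0, 0]],
  [0, [0, 0, 0], [0, 0, 0]],
  [0, [0, 0, 0], [0, 0, 0]],
  [0, [0, 0, 0], [0, 0, 0]],
])

```text
time: 12.27
eef_pos: [0.582, -0.042, 0.2223]
tcp_rot: [-0.0, 0.707, -0.0, 0.707]
contact_force: [1.4, -0.0, 0.1]
opening: 0.0
```

>>> play_rows([
  [0, [0, 0, 0], [0, 0, 0]],
  [0, [0, 0, 0], [0, 0, 0]],
  [0, [0, 0, 0], [0, 0, 0]],
  [0, [0, 0, 0], [0, 0, 0]],
  [0, [0, 0, 0], [0, 0, 0]],
  [0, [0, 0, 0], [0, 0, 0]],
])

```text
time: 12.77
eef_pos: [0.582, -0.042, 0.2222]
tcp_rot: [-0.0, 0.707, -0.0, 0.707]
contact_force: [0.4, -1.0, -0.3]
opening: -0.002
```

Run:
```python
from plant import cams
import cv2,numpy as np
g=lambda i:np.clip(255*(i[...,::-1]/255.)**.45,0,255).astype(np.uint8)
s=g(cams.read_camera("scene")["color"])[100:300,80:460];t=g(cams.read_camera("side")["color"])[120:384,160:410]
cv2.imwrite("pics/7.png",np.hstack([cv2.resize(s,(494,260)),cv2.resize(t,(246,260))]))
```

```text
(no output)
```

View pics/7.png

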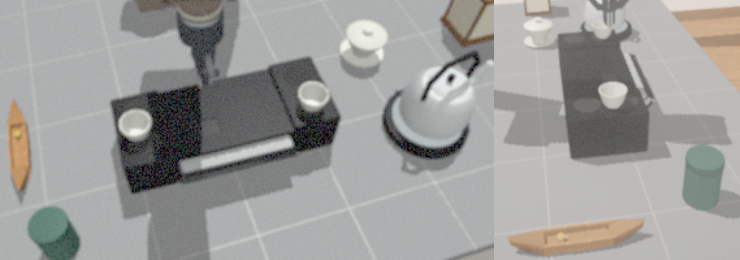

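The bin plate is tipped out at (180–295, 135–170) in the scene view, and also shows at (640,80) in the side view. The tea things all stand in place. I'll let it settle a bit more, confirm it is still, then hand in.

>>> play_rows([
  [0, [0, 0, 0], [0, 0, 0]],
  [0, [0, 0, 0], [0, 0, 0]],
  [0, [0, 0, 0], [0, 0, 0]],
  [0, [0, 0, 0], [0, 0, 0]],
  [0, [0, 0, 0], [0, 0, 0]],
  [0, [0, 0, 0], [0, 0, 0]],
  [0, [0, 0, 0], [0, 0, 0]],
  [0, [0, 0, 0], [0, 0, 0]],
  [0, [0, 0, 0], [0, 0, 0]],
  [0, [0, 0, 0], [0, 0, 0]],
])

```text
time: 13.7
eef_pos: [0.582, -0.042, 0.2222]
tcp_rot: [-0.0, 0.707, 0.0, 0.707]
contact_force: [-0.3, -0.7, 0.7]
opening: 0.001
```

Run:
```python
from plant import cams,ctrl
import cv2,numpy as np
f=lambda:cv2.GaussianBlur(cams.read_camera("scene")["color"].astype(np.float32).mean(2),(0,0),2)
a=f()
for _ in range(6): b=f()
print("motion",np.abs(a-b)[140:260,150:350].max())
o=cv2.GaussianBlur(cv2.imread("pics/scene0.png").astype(np.float32).mean(2),(0,0),2)
d=np.abs(o-b)
for n,(x0,y0,x1,y1) in dict(kettle=(375,135,465,225),gaiwan=(338,112,382,155),cup_a=(308,158,336,190),cup_b=(168,180,200,212),boat=(80,170,110,255),caddy=(98,252,146,305)).items(): print(n,d[y0:y1,x0:x1].max().round(1))
if np.abs(a-b)[140:260,150:350].max()<8: print(ctrl.sign_off())
```

```text
motion 2.2233858
kettle 7.5
gaiwan 7.7
cup_a 6.1
cup_b 16.9
boat 6.2
caddy 5.7
the job is handed in; nothing more can be done
None
```

The bin is open and the job is handed in, at about 14 s of the 61 s allowed. I touched the plain panel on its +y side at about 2–3 N, then slid along it until the support fell away. That drop matched the recess seen by the wrist camera, centred near (0.583, −0.043). I pressed the pad about 5.5 mm at roughly 3.3 N, and then lifted about 150 mm clear.

**Last checks:**
- **Bin:** the pictures show it tipped out. It was still over the last 0.3 s or so. I judged its angle by eye and did not measure it.
- **Tea things:** none looked moved when I compared before and after images. Cup_b's patch changed more than the others (17 grey levels against 6–8). I put that down to the arm's shadow, but did not check further.
- **Catch pad:** nothing touches it and it should have sprung back, but I did not measure that.

**Disagreement:** the panel was felt at a reported tool height of about 0.080 m, where 0.100 m was expected. The shut fingertips appear to end about 20 mm short of the stated tool point. My first descent, near the −y end, therefore stopped short and touched nothing. I moved to the +y side and went down by feel.

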